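# Stow the planet gear and slide the parts case shut

### The arm

A 7-joint arm with a two-finger parallel gripper is mounted at the origin on the work surface. World frame = base frame: x ahead of the robot, y to its left, z up, the work surface at z = 0. Lengths are in m, angles in rad, forces in N, time in s.
With the tool pointing down it reaches from about 0.425 to 0.95 m from the base axis. Payload 16.7 kg.
Tool frame: the origin (TCP) lies midway between the tips of the shut fingers; the grasp point (between the pads) lies 19 mm behind it; z points along the fingers, y is the line along which they close (so a half turn about z gives the same grasp; the last joint's range is limited). The gripper opens to 94 mm and grips with 3 to 60 N. Pads are 16 mm wide; open, the fingers measure 119 mm over their backs; the gripper's body (75 mm by 177 mm) begins 78 mm behind the grasp point.
Start: joints at [0.997, 0.426, 0.074, 1.606, -0.034, 1.111, -0.067], TCP at [0.278, -0.615, 0.205] pointing down, gripper open.
Joint ranges: [-2.85, 2.85], [-0.5, 2.14], [-1.23, 1.37], [0.21, 2.46], [-1.02, 4.16], [0.16, 2.05], [-2.73, 2.73]. Speed limits (rad/s): [1.89, 1.89, 2.39, 2.39, 3.01, 3.01, 3.01].

### API

Orientations are given as a unit quaternion [w, x, y, z].
In Python, from cell import arm gives the robot as it stands.
- The arm moves only by the shell command python3 -m crank 'ROWS' [FORCE]. ROWS is a JSON object of lists of equal length, an entry for each row: "travel": the shift along the tool's x, y, z in units of 40 mm (1.0 is 40 mm), a list of three; "angular": the turn, a rotation vector about the tool's x, y, z in units of 5 degrees (1.0 is 5 degrees), a list of three; "claw": the finger opening in mm, from 0 to 94. In form: {"travel": [[tx, ty, tz], ...], "angular": [[ax, ay, az], ...], "claw": [claw, ...]}. A call has exactly 10 rows; each row shifts and turns the commanded pose from where the row before left it, along the tool's axes as they then stand; what a row does not reach is not made up. A row lasts 1/10 s, in which the tool goes at most 50 mm and 8.59 degrees, less where a joint would pass 70% of its speed; a pose out of reach is approached as far as the arm can. A call is refused whole if a number of a shift passes 1 or a number of a turn 1, either way. A call with a gripper value outside its range is refused whole. The fingers move at their own pace and stop on an object; FORCE is the grip in N (left out, the last holds). Time passes only in rows, so rows that do not move let the fingers close, or fill a call up. It gives the time, the measured TCP pose, the force, the opening and the grip force at its end, in the units of the state.
- arm.get_state(): the state, without advancing time (a new reading comes with each control period).
- arm.snapshot(name): name is "scene" or "top" or "wrist"; returns the picture (400x640x3 uint8, red, green, blue); there is no depth.
- arm.get_calibration(name): a dict with "mtx" (3x3 intrinsics, pixels), "world_from_camera" (4x4, takes a point from camera to world coordinates). Camera axes: x right, y down, z forward; pixel columns grow to the right and rows downward; lengths in m; the calibration is good to about 2 mm. The wrist camera is an equidistant fisheye: a pixel r from the principal point sees the ray r / f radians off the axis. A picture is of the moment at which its call begins: read the wrist's pose just before it. get_calibration takes no time and is no camera call; for the wrist camera it gives the pose at the moment of the call.
- arm.finish_job(): hands the job in; it is judged then, once.
The state is a dict: "clock": time; "q": joint angles; "joint_velocities": joint speeds; "joint_torque": joint torques, N m; "eef_pos": TCP position; "eef_rot": TCP orientation; "ft_force": force on the tool from outside, world axes, zero at the start; "torque": the same for the moment, N m; "width": finger opening in m; "grip_force": force on a finger pad.
Only numpy, scipy, OpenCV 4.12 (cv2) and the standard library are available. Lean on these libraries where they do the work, as an engineer would, in place of code of your own. Each camera call takes 0.05 s, during which the arm holds its last target. There are 200 camera calls.

### The job

Put the brass gear over the steel post inside the blue clean-parts case, lowering it until it sits flat on its black seat, without dropping it. Then push the case's sliding hatch by its red fin along its track into the yellow frame, through the rubber seal until it stops dead against the stop behind it, and keep it pressed there for about a second before letting go; push gently, the hatch bends under a hard shove. Leave the other parts on the bench where they are.

Things in the scene. Friction and masses are not known exactly. Their poses are not given: they have to be found in the camera images.
- gear: Brass toothed gear, a 48 mm diameter, 26 mm tall ring (teeth stand out about 1.5 mm more) with a 16 mm through bore, about 0.15 kg, lying flat on the bench. Origin: centre of its underside; z along the bore, up.
- case: Blue steel case fixed to the bench, 200 (x) by 360 (y) by 70 mm, with hatch rails along both long sides, up to 85 mm high, and a yellow frame across its +y end. Origin: centre of its underside; y along the track towards the frame, z up. The -y half has a fixed deck; the +y half is the opening, y from 5 to 138 mm, 172 mm wide, its rim 72 mm up; the hatch covers it when shut.
- seat (a point): Top centre of the black seat (44 mm across) in the case, where the gear's underside comes to rest: 18 mm above the bench, 53 mm from the edge of the frame's hood along the case's y. A steel post 10 mm in diameter with a tapered tip stands 35 mm up from here.
- frame: Yellow closing frame fixed on the case, a hood 200 (x) by 42 mm (y), up to 87 mm above the bench; axes as the case, origin 76 mm up under the hood's middle. The hatch's front edge slides in under it. Hidden inside are a rigid stop bar, shimmed differently each time, and a rubber seal standing 8 mm out from it.
- fin (a point): Top centre of the red fin on the hatch, 113 mm above the bench: an upright plate 12 mm thick along the track (case y), 70 mm wide (case x), standing 34 mm above the hatch plate, whose upper face is at 79 mm. It is 85 mm behind the hatch's front edge.
- hatch (a joint): Aluminium hatch, 158 mm along y, in m; grows as it opens towards the case's -y, to 0.168; starts 0.135 to 0.165. It is shut on the stop somewhere from 0.001 to 0.016, found only by feel. Track friction about 6 N; over the last 8 mm the seal adds up to 5 N; then the rigid stop: force climbs at once (home: above 12 N). Stays when let go. Bends if the fingers load it with over 25 N.
- ringgear: Bystander: dark steel ring, 62 mm diameter, 18 mm tall, 48 mm bore, lying flat. Origin: centre of its underside.
- motor: Bystander: steel motor can lying on its side, 66 mm long along its x (with a black cap and a brass pinion 16 mm further at +x), 42 mm high. Origin: under its centre.
- housing: Bystander: cast aluminium gearbox housing, an open cup about 100 mm across its four lugs, 45 mm tall. Origin: centre of its underside.
- switch: Bystander: black trigger switch with a red trigger, 62 x 20 x 36 mm. Origin: under its centre.
- tin: Bystander: green jar with a yellow cap, 56 mm diameter, 60 mm tall. Origin: centre of its underside.
- screwdriver: Bystander: screwdriver lying on the bench at the back. Origin: under its middle.
Mind the look-alikes: they are no part of the job. Of the things that look like the gear, take the one that is farthest to the robot's left at the start.

How it is judged:
By the outcome, as a careful person would: the job done as asked, in the order asked, and still so for the second after the job is handed in, with the robot touching nothing.
It also fails if it takes over 67 s, if anything falls off the work surface, if the arm or the gripper's body presses on something with over 40 N, if the wrist force passes 120 N, or if a joint passes its speed limit or range.

## Working session

There is one attempt and no reset: what is moved stays moved. The work goes in short steps, Python scripts to look and compute and a shell command to move; the robot and the scene stay as the last step left them, time stands still between calls to the robot, and variables do not carry over. Pictures are saved under pics/ and viewed, at most 10 in all, crops included, and the job is handed in when it is done.

```bash
ls; mkdir -p pics
python3 - <<'E'
from cell import arm
import cv2,numpy as np
s=arm.get_state(); print({k:np.round(v,4).tolist() for k,v in s.items()})
a=arm.snapshot("scene"); b=arm.snapshot("top")
cv2.imwrite("pics/scene.png",a[:,:,::-1]);cv2.imwrite("pics/top.png",b[:,:,::-1])
for n in("scene","top"):
  c=arm.get_calibration(n);print(n,np.round(c["mtx"],2).tolist(),np.round(c["world_from_camera"],4).tolist())
E
```

```text
pics
{'clock': 0.0, 'q': [0.9965, 0.4268, 0.0739, 1.6066, -0.0341, 1.1108, -0.0671], 'joint_velocities': [0.0015, -0.0006, -0.0009, -0.001, -0.0013, 0.0016, -0.0011], 'joint_torque': [-0.0003, -93.5819, 3.6664, -45.4202, -0.0487, 0.0201, 0.0001], 'eef_pos': [0.278, -0.6146, 0.2048], 'eef_rot': [-0.0006, 0.9775, 0.2108, -0.0002], 'ft_force': [-0.0982, 0.8387, 1.4902], 'torque': [0.0203, -0.003, 0.033], 'grip_force': 0.0, 'width': 0.0936}
scene [[426.89, 0.0, 319.81], [0.0, 426.89, 203.91], [0.0, 0.0, 1.0]] [[-0.3305, 0.6862, -0.648, 1.1861], [0.9436, 0.2534, -0.2129, 0.3293], [0.0182, -0.6818, -0.7313, 0.7951], [0.0, 0.0, 0.0, 1.0]]
top [[406.93, 0.0, 319.88], [0.0, 406.93, 194.24], [0.0, 0.0, 1.0]] [[0.0282, -0.9858, 0.1656, 0.4029], [-0.9995, -0.0296, -0.0059, 0.1302], [0.0107, -0.1654, -0.9862, 1.0155], [0.0, 0.0, 0.0, 1.0]]
```

View pics/top.png

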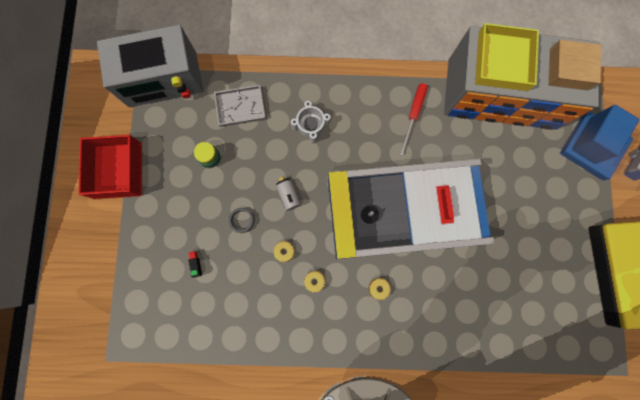

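View pics/scene.png

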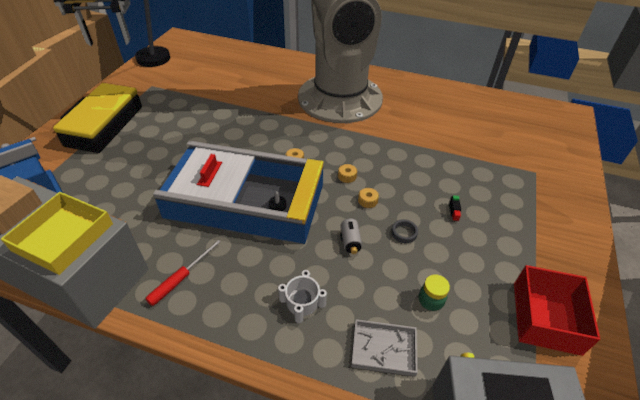

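In the top view, +y (the robot's left) is image left. There are three brass gear look-alikes, at (284,252), (314,282) and (380,289); the dark ring at (242,220) is the ringgear. The farthest left is (284,252). The case has its frame at (343,215), the post at about (370,213) and the fin at (445,205). Next I'll check the choice in a close crop.

```bash
cat > h.py <<'E'
import numpy as np,cv2
from cell import arm
def ray(n,u,v):
    c=arm.get_calibration(n);T=c["world_from_camera"];d=T[:3,:3]@np.linalg.inv(c["mtx"])@[u,v,1];return T[:3,3],d
def at(n,u,v,z):
    o,d=ray(n,u,v);return (o+d*(z-o[2])/d[2])
E
python3 - <<'E'
import cv2,numpy as np
a=cv2.imread("pics/top.png")
g=cv2.resize(a[235:300,265:395],None,fx=6,fy=6,interpolation=cv2.INTER_CUBIC)   # 780x390
cv2.imwrite("pics/gear.png",g)
c=cv2.resize(a[150:265,320:500],None,fx=4.4,fy=4.4,interpolation=cv2.INTER_CUBIC)
cv2.imwrite("pics/case.png",c)
E
```

```text
(no output)
```

View pics/gear.png

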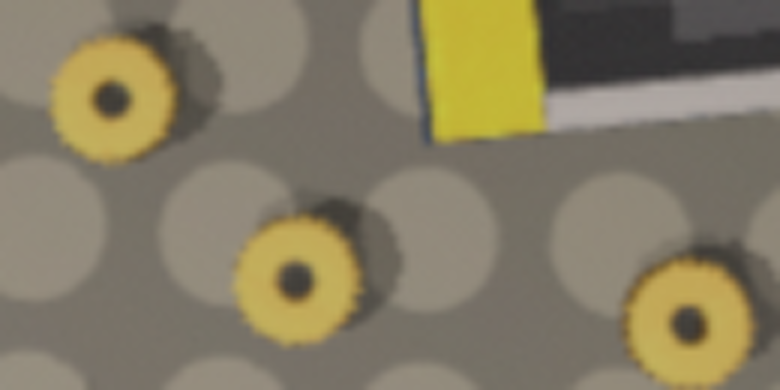

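View pics/case.png

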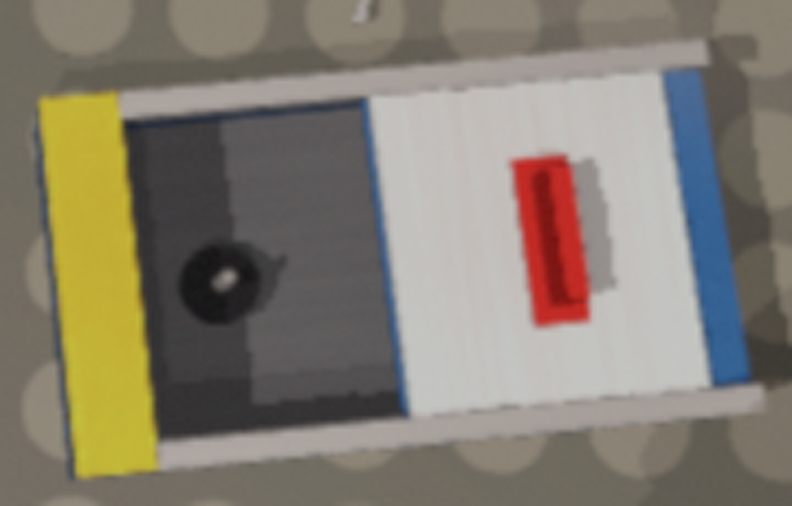

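Crop: the leftmost gear is a toothed brass ring with its bore at about (111,99), outline 50–178 × 35–164. In the case crop, the hood corners are (40,97), (119,92), (157,470) and (75,478), the black seat is centred at (219,283), and the fin's red spans from (513,160)–(567,153) to (536,327)–(590,320).

Run:
```python
from h import *
G=lambda x,y:((x+.5)/6-.5+265,(y+.5)/6-.5+235)
C=lambda x,y:((x+.5)/4.4-.5+320,(y+.5)/4.4-.5+150)
p=lambda *a:np.round(at("top",*a),4)
print("gear",p(*G(111,99),.026),p(*G(113.5,99.5),.02), "diam",p(*G(50,99),.02)-p(*G(178,99),.02))
H=[at("top",*C(x,y),.087) for x,y in[(40,97),(119,92),(157,470),(75,478)]]
A,B,Cc,D=H
print("hood",np.round(H,4).tolist(),"wid",np.linalg.norm(A-D),np.linalg.norm(B-Cc),"thk",np.linalg.norm(A-B),np.linalg.norm(D-Cc))
ex=(A-D+B-Cc)[:2];ex/=np.linalg.norm(ex)  # case x direction candidates
R=[at("top",*C(x,y),.085)[:2] for x,y in[(120,93),(708,40),(157,469),(765,410)]]
ey=(R[0]-R[1]+R[2]-R[3]);ey/=np.linalg.norm(ey)
print("ex",ex,np.degrees(np.arctan2(ex[1],ex[0])),"ey",ey,np.degrees(np.arctan2(ey[1],ey[0])), "rail",np.linalg.norm(R[0]-R[1]))
S=p(*C(219.5,283),.018);print("seat",S,"diam",p(*C(180,283),.018)-p(*C(260,283),.018))
hood_edge=(B+Cc)[:2]/2
print("seat to hood edge along ey",(hood_edge-S[:2])@ey,"lateral",(S[:2]-hood_edge)@ex)
for n,q in{"f1":(513,160),"f2":(567,153),"f3":(590,320),"f4":(536,327)}.items():
  P=at("top",*C(*q),.113); print(n,np.round(P,4),np.round(at("top",*C(*q),.079),4),"to hood",(hood_edge-P[:2])@ey,(P[:2]-hood_edge)@ex)
for q in[(368,98),(409,416)]:
  P=at("top",*C(*q),.079);print("front edge",(hood_edge-P[:2])@ey)
  # reproject to scene
def proj(n,P):
  c=arm.get_calibration(n);T=np.linalg.inv(c["world_from_camera"]);x=c["mtx"]@(T[:3,:3]@P+T[:3,3]);return x[:2]/x[2]
print("scene chk gear",proj("scene",at("top",*G(111,99),.026)),"seat",proj("scene",S))
c=arm.get_calibration("wrist");print(np.round(c["mtx"],1).tolist(),np.round(c["world_from_camera"],3).tolist())
```

```text
gear [0.4277 0.2089 0.026 ] [0.4277 0.2084 0.02  ] diam [-0.0015  0.0516  0.    ]
hood [[0.6129, 0.1056, 0.087], [0.6169, 0.0636, 0.087], [0.4189, 0.0407, 0.087], [0.4136, 0.0827, 0.087]] wid 0.20057347615850782 0.19934974551381507 thk 0.042099874391498114 0.04232540159914838
ex [0.99341701 0.11455412] 6.577907976807196 ey [-0.12285628  0.99242447] 97.05697521906585 rail 0.31783449193868035
seat [5.248e-01 4.000e-04 1.800e-02] diam [-0.0013  0.045   0.    ]
seat to hood edge along ey 0.05223231102005136 lateral 0.0009606978040554489
f1 [ 0.5813 -0.1379  0.113 ] [ 0.588 -0.148  0.079] to hood 0.19640385970201374 0.04123291270279425
f2 [ 0.5858 -0.1658  0.113 ] [ 0.5927 -0.177   0.079 ] to hood 0.2247030987511905 0.042516290582734595
f3 [ 0.4998 -0.1754  0.113 ] [ 0.5035 -0.187   0.079 ] to hood 0.2236816782484835 -0.043981164013771765
f4 [ 0.4955 -0.1479  0.113 ] [ 0.499  -0.1584  0.079 ] to hood 0.19581817175529986 -0.04516044513138754
front edge 0.13435195935138783
front edge 0.13386455534011046
scene chk gear [368.47687726 193.41055613] seat [277.42350688 200.98862504]
[[309.7, 0.0, 321.6], [0.0, 309.7, 201.4], [0.0, 0.0, 1.0]] [[0.412, -0.882, -0.228, 0.343], [-0.911, -0.4, -0.101, -0.585], [-0.002, 0.249, -0.968, 0.384], [0.0, 0.0, 0.0, 1.0]]
```

```bash
python3 -m crank '{"travel":[[0,0,0],[0,0,0],[0,0,0],[0,0,0],[0,0,0],[0,0,-0.2],[0,0,-0.2],[0,0,-0.2],[0,0,-0.2],[0,0,-0.2]],"angular":[[0,0,-1],[0,0,-1],[0,0,-1],[0,0,-1],[0,0,-1],[0,0,-1],[0,0,-1],[0,0,-1],[0,0,-1],[0,0,-1]],"claw":[94,94,94,94,94,94,94,94,94,94]}' 20
python3 -m crank '{"travel":[[0,0,0],[0,0,0],[0,0,0],[0,0,0],[0,0,0],[0.4,0.5,0],[0.75,1,0],[0.75,0.9,0],[0.75,0.9,0],[0.75,0.9,0]],"angular":[[0,0,-1],[0,0,-1],[0,0,-1],[0,0,-1],[0,0,-0.5],[0,0,0],[0,0,0],[0,0,0],[0,0,0],[0,0,0]],"claw":[94,94,94,94,94,94,94,94,94,94]}'
```

```text
clock: 1.1
eef_pos: [0.278, -0.6148, 0.2454]
eef_rot: [-0.0, 0.796, 0.606, 0.0]
ft_force: [-0.2, -0.3, -0.3]
width: 0.0937
grip_force: 0.0
clock: 2.1
eef_pos: [0.4296, -0.4584, 0.2453]
eef_rot: [-0.0, 0.664, 0.748, 0.0]
ft_force: [0.8, -1.0, -1.1]
width: 0.0941
grip_force: 0.0
```

```bash
python3 -m crank '{"travel":[[1,0.5,0],[1,0.5,0],[1,0.5,0],[1,0.5,0],[1,0.5,0],[1,0.5,0],[1,0.5,0],[1,0.5,0],[1,0.5,0],[1,0.5,0]],"angular":[[0,0,0],[0,0,0],[0,0,0],[0,0,0],[0,0,0],[0,0,0],[0,0,0],[0,0,0],[0,0,0],[0,0,0]],"claw":[94,94,94,94,94,94,94,94,94,94]}'
python3 -m crank '{"travel":[[0.94,-0.435,0],[0.94,-0.435,0],[0.94,-0.435,0],[0.94,-0.435,0],[0.94,-0.435,0],[0.94,-0.435,0],[0.94,-0.435,0],[0,0,1],[0,0,1],[0,0,0]],"angular":[[0,0,0],[0,0,0],[0,0,0],[0,0,0],[0,0,0],[0,0,0],[0,0,0],[0,0,0],[0,0,0],[0,0,0]],"claw":[94,94,94,94,94,94,94,94,94,94]}'
python3 - <<'E'
from h import *
s=arm.get_state();print(np.round(s["eef_pos"],4),np.round(s["eef_rot"],4))
c=arm.get_calibration("wrist");np.save("wc.npy",c["world_from_camera"])
a=arm.snapshot("wrist");cv2.imwrite("pics/w1.png",a[:,:,::-1]);print(c["world_from_camera"].round(4).tolist())
E
```

```text
clock: 3.1
eef_pos: [0.5799, -0.0374, 0.2454]
eef_rot: [-0.0, 0.664, 0.748, -0.0]
ft_force: [0.6, -0.8, 0.5]
width: 0.0942
grip_force: 0.0
clock: 4.1
eef_pos: [0.4249, 0.2066, 0.1618]
eef_rot: [-0.002, 0.663, 0.748, -0.003]
ft_force: [-0.5, -0.5, -0.4]
width: 0.094
grip_force: 0.0
[0.4249 0.2066 0.1618] [-0.0016  0.6634  0.7483 -0.003 ]
[[0.9927, 0.1184, 0.0216, 0.4173], [0.1201, -0.9613, -0.248, 0.2788], [-0.0086, 0.2488, -0.9685, 0.3409], [0.0, 0.0, 0.0, 1.0]]
```

View pics/w1.png

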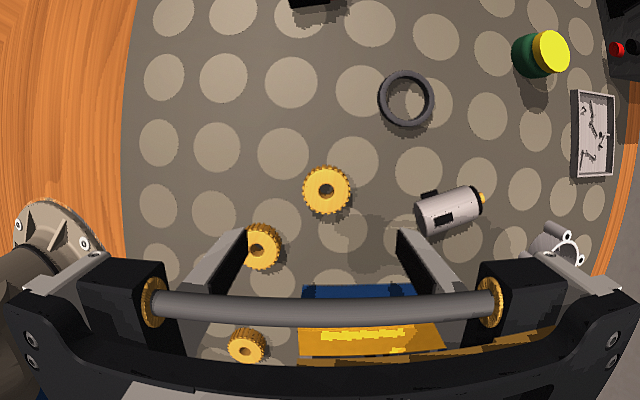

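The wrist view shows the chosen toothed gear with its bore at about (327,190). The finger tips are at (240,235) and (403,235), the two other gears at (260,247) and (247,346), and the ringgear at (405,100).

```bash
cat >> h.py <<'E'
def wat(T,u,v,z):
    m=arm.get_calibration("wrist")["mtx"];x,y=(u-m[0,2])/m[0,0],(v-m[1,2])/m[1,1];r=np.hypot(x,y)
    d=T[:3,:3]@[np.sin(r)*x/r,np.sin(r)*y/r,np.cos(r)];o=T[:3,3];return o+d*(z-o[2])/d[2]
E
python3 - <<'E'
from h import *
T=np.load("wc.npy");a=cv2.imread("pics/w1.png")
hsv=cv2.cvtColor(a,cv2.COLOR_BGR2HSV)[155:225,295:360]
m=cv2.inRange(hsv,(15,110,90),(35,255,255));_,l,st,ce=cv2.connectedComponentsWithStats(m);i=1+st[1:,4].argmax();print("blob",st[i],ce[i]+[295,155])
cs,h=cv2.findContours(m,cv2.RETR_CCOMP,cv2.CHAIN_APPROX_NONE)
for k,c in enumerate(cs):
  if h[0][k][3]>=0 and len(c)>10:print("hole",np.array(cv2.minEnclosingCircle(c)[0])+[295,155],cv2.minEnclosingCircle(c)[1])
print(wat(T,327,190,.026),wat(T,327,190,.013))
s=arm.get_state();print(s["eef_pos"],s["eef_rot"],s["ft_force"])
E
```

```text
blob [   7    9   49   51 1751] [325.76356368 189.36264991]
hole [325.90625 190.     ] 8.15539264678955
[0.42845655 0.21108323 0.026     ] [0.42891564 0.20828624 0.013     ]
[0.42616951 0.20733063 0.16439062] [-0.00116128  0.6634492   0.74821837 -0.00175819] [ 0.55062493 -0.83307672  1.04752719]
```

```bash
python3 -m crank '{"travel":[[0.02,0.04,0.6],[0,0,0.6],[0,0,0.6],[0,0,0.6],[0,0,0.6],[0,0,0.4],[0,0,0.35],[0,0,0.2],[0,0,0],[0,0,0]],"angular":[[0,0,0],[0,0,0],[0,0,0],[0,0,0],[0,0,0],[0,0,0],[0,0,0],[0,0,0],[0,0,0],[0,0,0]],"claw":[94,94,94,94,94,94,94,94,94,94]}'
python3 -m crank '{"travel":[[0,0,0],[0,0,0],[0,0,0],[0,0,0],[0,0,0],[0,0,0],[0,0,0],[0,0,0],[0,0,0],[0,0,0]],"angular":[[0,0,0],[0,0,0],[0,0,0],[0,0,0],[0,0,0],[0,0,0],[0,0,0],[0,0,0],[0,0,0],[0,0,0]],"claw":[85,75,65,60,55,50,45,40,40,40]}' 25
```

```text
clock: 5.15
eef_pos: [0.4295, 0.2091, 0.0082]
eef_rot: [0.0, 0.664, 0.748, 0.0]
ft_force: [0.3, 0.1, 0.5]
width: 0.0938
grip_force: 0.0
clock: 6.15
eef_pos: [0.4289, 0.2088, 0.0075]
eef_rot: [-0.0, 0.664, 0.748, -0.0]
ft_force: [-0.7, -0.1, 1.0]
width: 0.0474
grip_force: 25.0
```

```bash
python3 -m crank '{"travel":[[0,0,-0.2],[0,0,-0.6],[0,0,-0.7],[0,0,-0.7],[0,0,-0.7],[0,0,-0.5],[0,0,0],[0,0,0],[0,0,0],[0,0,0]],"angular":[[0,0,0],[0,0,0],[0,0,0],[0,0,0],[0,0,0],[0,0,0],[0,0,0],[0,0,0],[0,0,0],[0,0,0]],"claw":[40,40,40,40,40,40,40,40,40,40]}'
python3 -m crank '{"travel":[[-0.4,0.1,0],[-0.8,0.26,0],[-0.8,0.3,0],[-0.8,0.3,0],[-0.8,0.3,0],[-0.8,0.3,0],[-0.7,0.2,0],[-0.36,0,0],[0,0,0],[0,0,0]],"angular":[[0,0,0],[0,0,0],[0,0,0],[0,0,0],[0,0,0],[0,0,0],[0,0,0],[0,0,0],[0,0,0],[0,0,0]],"claw":[40,40,40,40,40,40,40,40,40,40]}'
python3 - <<'E'
from h import *
s=arm.get_state();print(np.round(s["eef_pos"],4),np.round(s["eef_rot"],4))
c=arm.get_calibration("wrist");np.save("wc2.npy",c["world_from_camera"])
a=arm.snapshot("wrist");cv2.imwrite("pics/w2.png",a[:,:,::-1]);print(c["world_from_camera"].round(4).tolist())
E
```

```text
clock: 7.15
eef_pos: [0.4284, 0.2086, 0.1426]
eef_rot: [-0.0, 0.664, 0.748, -0.001]
ft_force: [-0.1, -0.3, -2.0]
width: 0.0479
grip_force: 25.0
clock: 8.15
eef_pos: [0.5243, 0.0012, 0.1431]
eef_rot: [-0.001, 0.664, 0.748, -0.0]
ft_force: [0.0, 1.0, -1.2]
width: 0.0475
grip_force: 25.0
[0.5243 0.0012 0.1431] [-5.000e-04  6.635e-01  7.481e-01 -1.000e-04]
[[0.9928, 0.1166, 0.0268, 0.5158], [0.1196, -0.9621, -0.2452, 0.073], [-0.0028, 0.2467, -0.9691, 0.3223], [0.0, 0.0, 0.0, 1.0]]
```

View pics/w2.png

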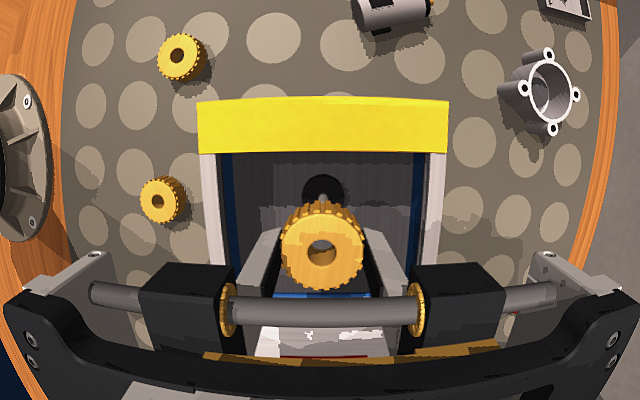

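The gear is held level between the pads, with its bore at about (322,246). Behind it are the black seat, with its visible top edge at about (323,174), and the hood, with near edge corners at about (199,152) and (447,152). I'll enlarge this to measure.

Run:
```python
import cv2
a=cv2.imread("pics/w2.png");cv2.imwrite("pics/w2c.png",cv2.resize(a[90:300,190:456],None,fx=2.8,fy=2.8,interpolation=cv2.INTER_CUBIC))
```

```text
(no output)
```

View pics/w2c.png

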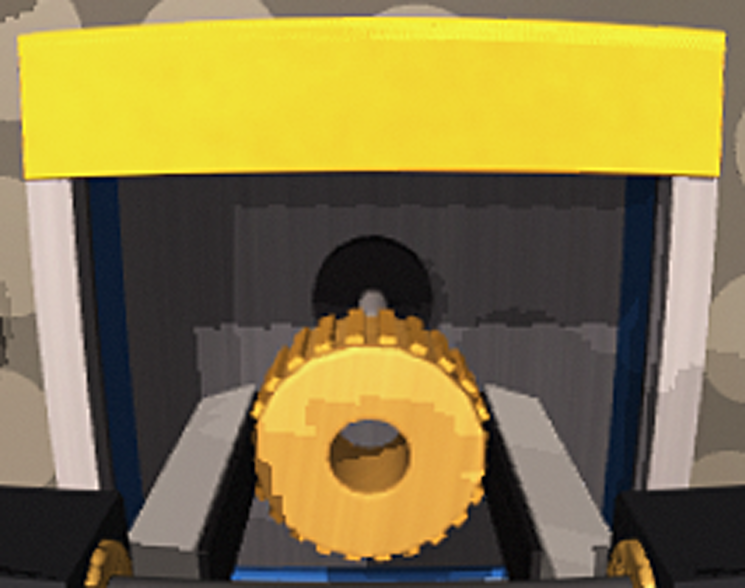

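Run:
```python
from h import *
T=np.load("wc2.npy")
W=lambda x,y,z:wat(T,(x+.5)/2.8-.5+190,(y+.5)/2.8-.5+90,z)
f=lambda v:np.round(v,4)
A,B,D,C=[W(*q,.087) for q in[(18,38),(726,33),(26,178),(720,177)]]
ex=(B-A+C-D)[:2];ex/=np.linalg.norm(ex);ey=np.array([-ex[1],ex[0]])
print("wid",np.linalg.norm(A-B),np.linalg.norm(D-C),"thk",np.linalg.norm(A-D),np.linalg.norm(B-C),"yaw",np.degrees(np.arctan2(ex[1],ex[0])))
M=(C+D)[:2]/2;S=M-.053*ey;print("hoodmid",f(M),"seat from hood",f(S), "mid-edge",f(W(373,171,.087)))
l,r=W(313,297,.018),W(432,297,.018);t=W(372.5,236,.018);print("seat direct",f((l+r)/2),np.linalg.norm(l-r),"from top edge",f(t[:2]-.022*ey))
print("gear",f(W(370,457,.1616)),f(W(371,452,.1616)),"tcp",f(arm.get_state()["eef_pos"]))
```

```text
wid 0.20023635678633206 0.19880963727960052 thk 0.04039076848618325 0.04148114070935892 yaw 7.152719448730238
hoodmid [0.5185 0.0533] seat from hood [0.5251 0.0007] mid-edge [0.5185 0.053  0.087 ]
seat direct [0.5246 0.002  0.018 ] 0.042964090837394095 from top edge [0.5247 0.0023]
gear [0.5239 0.0026 0.1616] [0.524  0.0037 0.1616] tcp [0.5244 0.0017 0.1433]
```

```bash
python3 -m crank '{"travel":[[-0.03,0.015,0],[0,0,0.3],[0,0,0.4],[0,0,0.4],[0,0,0.4],[0,0,0.2],[0,0,0.15],[0,0,0.15],[0,0,0.1],[0,0,0]],"angular":[[0,0,0],[0,0,0],[0,0,0],[0,0,0],[0,0,0],[0,0,0],[0,0,0],[0,0,0],[0,0,0],[0,0,0]],"claw":[40,40,40,40,40,40,40,40,40,40]}'
python3 - <<'E'
from h import *
print(arm.get_state()["ft_force"],arm.get_state()["eef_pos"])
E
```

```text
clock: 9.2
eef_pos: [0.5255, -0.0007, 0.0593]
eef_rot: [-0.0, 0.664, 0.748, -0.0]
ft_force: [-0.3, 0.9, -1.1]
width: 0.0474
grip_force: 25.0
[-0.2721827   0.86478155 -1.10497644] [ 0.52552064 -0.00074953  0.05925436]
```

```bash
python3 -m crank '{"travel":[[0.015,0,0],[0,0,0.05],[0,0,0.05],[0,0,0.05],[0,0,0.05],[0,0,0.05],[0,0,0.05],[0,0,0.05],[0,0,0.05],[0,0,0]],"angular":[[0,0,0],[0,0,0],[0,0,0],[0,0,0],[0,0,0],[0,0,0],[0,0,0],[0,0,0],[0,0,0],[0,0,0]],"claw":[40,40,40,40,40,40,40,40,40,40]}'
```

```text
clock: 10.2
eef_pos: [0.5254, -0.0001, 0.0432]
eef_rot: [-0.0, 0.664, 0.748, -0.0]
ft_force: [-0.3, 0.3, -1.6]
width: 0.0474
grip_force: 25.0
```

```bash
python3 -m crank '{"travel":[[0,0,0.05],[0,0,0.05],[0,0,0.05],[0,0,0.05],[0,0,0.05],[0,0,0.05],[0,0,0.05],[0,0,0.04],[0,0,0.02],[0,0,0]],"angular":[[0,0,0],[0,0,0],[0,0,0],[0,0,0],[0,0,0],[0,0,0],[0,0,0],[0,0,0],[0,0,0],[0,0,0]],"claw":[40,40,40,40,40,40,40,40,40,40]}'
```

```text
clock: 11.2
eef_pos: [0.5255, -0.0002, 0.027]
eef_rot: [-0.0, 0.664, 0.748, -0.0]
ft_force: [-0.5, -0.1, -1.6]
width: 0.0476
grip_force: 25.0
```

```bash
python3 -m crank '{"travel":[[0,0,0.02],[0,0,0.01],[0,0,0.01],[0,0,0.01],[0,0,0],[0,0,0],[0,0,0],[0,0,0],[0,0,0],[0,0,0]],"angular":[[0,0,0],[0,0,0],[0,0,0],[0,0,0],[0,0,0],[0,0,0],[0,0,0],[0,0,0],[0,0,0],[0,0,0]],"claw":[40,40,40,40,40,40,40,40,40,40]}'
```

```text
clock: 12.2
eef_pos: [0.5256, -0.0002, 0.0255]
eef_rot: [0.0, 0.664, 0.748, -0.0]
ft_force: [-2.2, 0.0, 7.7]
width: 0.0474
grip_force: 25.0
```

Contact shows about 9 N upward at the expected height (TCP 25.5 mm), so the gear is on its seat. I'll open gently, then lift.

```bash
python3 -m crank '{"travel":[[0,0,0],[0,0,0],[0,0,0],[0,0,0],[0,0,0],[0,0,0],[0,0,0],[0,0,0],[0,0,0],[0,0,0]],"angular":[[0,0,0],[0,0,0],[0,0,0],[0,0,0],[0,0,0],[0,0,0],[0,0,0],[0,0,0],[0,0,0],[0,0,0]],"claw":[48,50,52,55,60,65,70,72,72,72]}'
python3 -m crank '{"travel":[[0,0,-0.1],[0,0,-0.2],[0,0,-0.4],[0,0,-0.6],[0,0,-0.8],[0,0,-0.8],[0,0,-0.6],[0,0,-0.5],[0,0,0],[0,0,0]],"angular":[[0,0,0],[0,0,0],[0,0,0],[0,0,0],[0,0,0],[0,0,0],[0,0,0],[0,0,0],[0,0,0],[0,0,0]],"claw":[72,72,72,72,72,72,72,72,72,72]}'
python3 - <<'E'
from h import *
s=arm.get_state();print(np.round(s["eef_pos"],4),s["ft_force"])
c=arm.get_calibration("wrist");np.save("wc3.npy",c["world_from_camera"])
a=arm.snapshot("wrist")[:,:,::-1];b=arm.snapshot("scene")[:,:,::-1];t=arm.snapshot("top")[:,:,::-1]
cv2.imwrite("pics/w3.png",a);cv2.imwrite("pics/t3.png",t);cv2.imwrite("pics/s3.png",b)
m=np.hstack([cv2.resize(a[110:310,190:456],(400,300),interpolation=2),cv2.resize(b[130:250,150:310],(400,300),interpolation=2)])
cv2.imwrite("pics/m3.png",m)
E
```

```text
clock: 13.2
eef_pos: [0.5256, -0.0001, 0.0251]
eef_rot: [-0.0, 0.664, 0.748, 0.0]
ft_force: [0.2, -0.1, -0.5]
width: 0.0718
grip_force: 0.0
clock: 14.2
eef_pos: [0.5256, -0.0003, 0.1855]
eef_rot: [0.0, 0.664, 0.748, 0.0]
ft_force: [-0.0, 0.1, -0.8]
width: 0.0719
grip_force: 0.0
[ 5.256e-01 -3.000e-04  1.855e-01] [-0.0081703   0.13457689 -0.83490002]
```

View pics/m3.png

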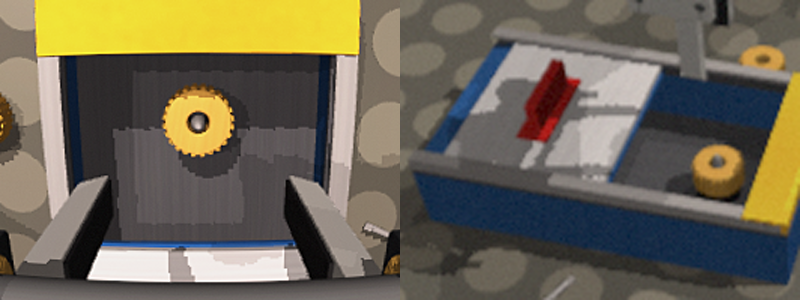

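The gear sits flat on the post with the post tip showing in the bore, and the fin's upright plate rises from a wider red foot. Next I go behind the fin with closed fingers.

```bash
python3 -m crank '{"travel":[[-0.4,0,0],[-0.7,0,0],[-0.8,0,0],[-0.8,0,0],[-0.8,0,0],[-0.8,0,0],[-0.5,0,0],[-0.22,0,0],[0,0,0],[0,0,0]],"angular":[[0,0,0],[0,0,0],[0,0,0],[0,0,0],[0,0,0],[0,0,0],[0,0,0],[0,0,0],[0,0,0],[0,0,0]],"claw":[60,50,40,30,20,10,0,0,0,0]}' 10
python3 - <<'E'
from h import *
s=arm.get_state();print(np.round(s["eef_pos"],4),s["width"])
c=arm.get_calibration("wrist");np.save("wc4.npy",c["world_from_camera"])
a=arm.snapshot("wrist")[:,:,::-1]
cv2.imwrite("pics/w4.png",a)
cv2.imwrite("pics/w4c.png",cv2.resize(a[60:300,190:456],None,fx=2.4,fy=2.4,interpolation=2))
E
```

```text
clock: 15.35
eef_pos: [0.5493, -0.1982, 0.1847]
eef_rot: [-0.0, 0.663, 0.748, 0.0]
ft_force: [0.4, 0.3, -0.6]
width: 0.0001
grip_force: 0.0
[ 0.5493 -0.1982  0.1847] 0.00012384370066740333
```

View pics/w4c.png

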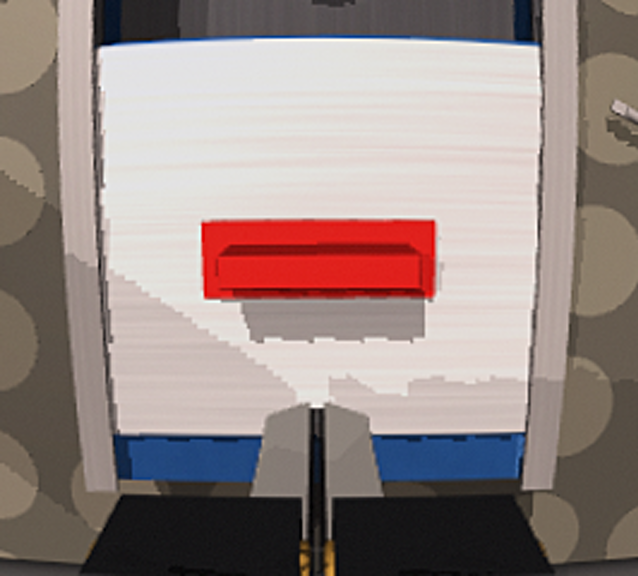

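Fin top spans (217–421, 255–290) in the crop, centred at about (319,272), on a wider red foot; the fingers are behind it and centred.

```bash
python3 - <<'E'
from h import *
T=np.load("wc4.npy")
W=lambda x,y,z:wat(T,(x+.5)/2.4-.5+190,(y+.5)/2.4-.5+60,z)
P=W(319,272,.113);ey=np.array([-.119,.993]);ex=np.array([.993,.119])
print(P,"wid",np.linalg.norm(W(217,272,.113)-W(421,272,.113)),"thk",np.linalg.norm(W(319,255,.113)-W(319,290,.113)))
t=arm.get_state()["eef_pos"];d=(P-t)[:2];print("ahead",d@ey,"side",d@ex)
E
python3 -m crank '{"travel":[[0,0,0.2],[0,0,0.4],[0,0,0.5],[0,0,0.5],[0,0,0.4],[0,0,0.2],[0,0,0.08],[0,0,0],[0,0,0],[0,0,0]],"angular":[[0,0,0],[0,0,0],[0,0,0],[0,0,0],[0,0,0],[0,0,0],[0,0,0],[0,0,0],[0,0,0],[0,0,0]],"claw":[0,0,0,0,0,0,0,0,0,0]}'
```

```text
[ 0.54577908 -0.16597877  0.113     ] wid 0.07007896547989136 thk 0.012120646113511645
ahead 0.032227764726816086 side 0.0001642529016872567
clock: 16.4
eef_pos: [0.5499, -0.1997, 0.0946]
eef_rot: [0.001, 0.664, 0.748, 0.0]
ft_force: [0.2, 0.3, 0.1]
width: 0.0003
grip_force: 0.0
```

```bash
python3 -m crank '{"travel":[[0.1,0,0],[0.1,0,0],[0.1,0,0],[0.04,0,0],[0.04,0,0],[0.04,0,0],[0.04,0,0],[0.04,0,0],[0.04,0,0],[0.04,0,0]],"angular":[[0,0,0],[0,0,0],[0,0,0],[0,0,0],[0,0,0],[0,0,0],[0,0,0],[0,0,0],[0,0,0],[0,0,0]],"claw":[0,0,0,0,0,0,0,0,0,0]}'
```

```text
clock: 17.4
eef_pos: [0.5468, -0.1776, 0.0939]
eef_rot: [0.001, 0.664, 0.748, -0.0]
ft_force: [1.7, -5.6, -2.3]
width: 0.0006
grip_force: 3.0
```

```bash
python3 -m crank '{"travel":[[0.05,0,0],[0.06,0,0],[0.07,0,0],[0.08,0,0],[0.08,0,0],[0.08,0,0],[0.08,0,0],[0.08,0,0],[0.08,0,0],[0.08,0,0]],"angular":[[0,0,0],[0,0,0],[0,0,0],[0,0,0],[0,0,0],[0,0,0],[0,0,0],[0,0,0],[0,0,0],[0,0,0]],"claw":[0,0,0,0,0,0,0,0,0,0]}'
python3 -m crank '{"travel":[[0.08,0,0],[0.08,0,0],[0.08,0,0],[0.08,0,0],[0.08,0,0],[0.08,0,0],[0.08,0,0],[0.08,0,0],[0.08,0,0],[0.08,0,0]],"angular":[[0,0,0],[0,0,0],[0,0,0],[0,0,0],[0,0,0],[0,0,0],[0,0,0],[0,0,0],[0,0,0],[0,0,0]],"claw":[0,0,0,0,0,0,0,0,0,0]}'
```

```text
clock: 18.4
eef_pos: [0.5431, -0.1482, 0.0939]
eef_rot: [0.0, 0.664, 0.748, -0.0]
ft_force: [0.5, -6.2, -1.4]
width: 0.0005
grip_force: 3.1
clock: 19.4
eef_pos: [0.5392, -0.1164, 0.0939]
eef_rot: [0.0, 0.664, 0.748, -0.0]
ft_force: [-0.3, -6.9, 0.7]
width: 0.0004
grip_force: 3.1
```

```bash
python3 -m crank '{"travel":[[0.08,0,0],[0.08,0,0],[0.08,0,0],[0.08,0,0],[0.08,0,0],[0.08,0,0],[0.08,0,0],[0.08,0,0],[0.08,0,0],[0.08,0,0]],"angular":[[0,0,0],[0,0,0],[0,0,0],[0,0,0],[0,0,0],[0,0,0],[0,0,0],[0,0,0],[0,0,0],[0,0,0]],"claw":[0,0,0,0,0,0,0,0,0,0]}'
python3 -m crank '{"travel":[[0.05,0,0],[0.03,0,0],[0.02,0,0],[0.02,0,0],[0.02,0,0],[0.02,0,0],[0.02,0,0],[0.02,0,0],[0.02,0,0],[0.02,0,0]],"angular":[[0,0,0],[0,0,0],[0,0,0],[0,0,0],[0,0,0],[0,0,0],[0,0,0],[0,0,0],[0,0,0],[0,0,0]],"claw":[0,0,0,0,0,0,0,0,0,0]}'
```

```text
clock: 20.4
eef_pos: [0.5352, -0.0847, 0.0939]
eef_rot: [0.0, 0.664, 0.748, -0.001]
ft_force: [-1.5, -6.8, 0.7]
width: 0.0005
grip_force: 3.1
clock: 21.4
eef_pos: [0.534, -0.0752, 0.0939]
eef_rot: [0.0, 0.664, 0.748, -0.001]
ft_force: [-0.8, -7.0, 1.2]
width: 0.0005
grip_force: 3.0
```

```bash
cat > ok.py <<'E'
import sys,numpy as np
from cell import arm
f=-np.dot(arm.get_state()["ft_force"][:2],[-.119,.993]);print("push",round(f,2))
sys.exit(f>float(sys.argv[1]))
E
python3 -m crank '{"travel":[[0.01,0,0],[0.01,0,0],[0.01,0,0],[0.01,0,0],[0.01,0,0],[0.01,0,0],[0.01,0,0],[0.01,0,0],[0.01,0,0],[0.01,0,0]],"angular":[[0,0,0],[0,0,0],[0,0,0],[0,0,0],[0,0,0],[0,0,0],[0,0,0],[0,0,0],[0,0,0],[0,0,0]],"claw":[0,0,0,0,0,0,0,0,0,0]}' && python3 ok.py 8 &&
python3 -m crank '{"travel":[[0.01,0,0],[0.01,0,0],[0.01,0,0],[0.01,0,0],[0.01,0,0],[0.01,0,0],[0.01,0,0],[0.01,0,0],[0.01,0,0],[0.01,0,0]],"angular":[[0,0,0],[0,0,0],[0,0,0],[0,0,0],[0,0,0],[0,0,0],[0,0,0],[0,0,0],[0,0,0],[0,0,0]],"claw":[0,0,0,0,0,0,0,0,0,0]}' && python3 ok.py 8 &&
python3 -m crank '{"travel":[[0.01,0,0],[0.01,0,0],[0.01,0,0],[0.01,0,0],[0.01,0,0],[0.01,0,0],[0.01,0,0],[0.01,0,0],[0.01,0,0],[0.01,0,0]],"angular":[[0,0,0],[0,0,0],[0,0,0],[0,0,0],[0,0,0],[0,0,0],[0,0,0],[0,0,0],[0,0,0],[0,0,0]],"claw":[0,0,0,0,0,0,0,0,0,0]}' && python3 ok.py 8
```

```text
clock: 22.4
eef_pos: [0.5335, -0.0713, 0.0939]
eef_rot: [0.0, 0.664, 0.748, -0.001]
ft_force: [-1.7, -6.5, 2.6]
width: 0.0003
grip_force: 3.0
push 6.27False
```

```bash
sed -i 's/sys.exit(.*/sys.exit(int(f>float(sys.argv[1])))/' ok.py
python3 -m crank '{"travel":[[0.01,0,0],[0.01,0,0],[0.01,0,0],[0.01,0,0],[0.01,0,0],[0.01,0,0],[0.01,0,0],[0.01,0,0],[0.01,0,0],[0.01,0,0]],"angular":[[0,0,0],[0,0,0],[0,0,0],[0,0,0],[0,0,0],[0,0,0],[0,0,0],[0,0,0],[0,0,0],[0,0,0]],"claw":[0,0,0,0,0,0,0,0,0,0]}' && python3 ok.py 8 &&
python3 -m crank '{"travel":[[0.01,0,0],[0.01,0,0],[0.01,0,0],[0.01,0,0],[0.01,0,0],[0.01,0,0],[0.01,0,0],[0.01,0,0],[0.01,0,0],[0.01,0,0]],"angular":[[0,0,0],[0,0,0],[0,0,0],[0,0,0],[0,0,0],[0,0,0],[0,0,0],[0,0,0],[0,0,0],[0,0,0]],"claw":[0,0,0,0,0,0,0,0,0,0]}' && python3 ok.py 8 &&
python3 -m crank '{"travel":[[0.01,0,0],[0.01,0,0],[0.01,0,0],[0.01,0,0],[0.01,0,0],[0.01,0,0],[0.01,0,0],[0.01,0,0],[0.01,0,0],[0.01,0,0]],"angular":[[0,0,0],[0,0,0],[0,0,0],[0,0,0],[0,0,0],[0,0,0],[0,0,0],[0,0,0],[0,0,0],[0,0,0]],"claw":[0,0,0,0,0,0,0,0,0,0]}' && python3 ok.py 8
```

```text
clock: 23.4
eef_pos: [0.533, -0.0673, 0.0939]
eef_rot: [0.0, 0.664, 0.748, -0.001]
ft_force: [-2.2, -6.9, 1.6]
width: -0.0002
grip_force: 3.0
push 6.56
clock: 24.4
eef_pos: [0.5325, -0.0633, 0.0939]
eef_rot: [0.0, 0.664, 0.748, -0.001]
ft_force: [-2.5, -6.2, 1.9]
width: -0.0002
grip_force: 3.0
push 5.83
clock: 25.4
eef_pos: [0.532, -0.0594, 0.0939]
eef_rot: [0.0, 0.664, 0.748, -0.001]
ft_force: [-3.0, -6.5, 2.6]
width: 0.0002
grip_force: 3.0
push 6.11
```

```bash
python3 -m crank '{"travel":[[0.01,0,0],[0.01,0,0],[0.01,0,0],[0.01,0,0],[0.01,0,0],[0.01,0,0],[0.01,0,0],[0.01,0,0],[0.01,0,0],[0.01,0,0]],"angular":[[0,0,0],[0,0,0],[0,0,0],[0,0,0],[0,0,0],[0,0,0],[0,0,0],[0,0,0],[0,0,0],[0,0,0]],"claw":[0,0,0,0,0,0,0,0,0,0]}' && python3 ok.py 7.5 &&
python3 -m crank '{"travel":[[0.01,0,0],[0.01,0,0],[0.01,0,0],[0.01,0,0],[0.01,0,0],[0.01,0,0],[0.01,0,0],[0.01,0,0],[0.01,0,0],[0.01,0,0]],"angular":[[0,0,0],[0,0,0],[0,0,0],[0,0,0],[0,0,0],[0,0,0],[0,0,0],[0,0,0],[0,0,0],[0,0,0]],"claw":[0,0,0,0,0,0,0,0,0,0]}' && python3 ok.py 7.5 &&
python3 -m crank '{"travel":[[0.01,0,0],[0.01,0,0],[0.01,0,0],[0.01,0,0],[0.01,0,0],[0.01,0,0],[0.01,0,0],[0.01,0,0],[0.01,0,0],[0.01,0,0]],"angular":[[0,0,0],[0,0,0],[0,0,0],[0,0,0],[0,0,0],[0,0,0],[0,0,0],[0,0,0],[0,0,0],[0,0,0]],"claw":[0,0,0,0,0,0,0,0,0,0]}' && python3 ok.py 7.5
```

```text
clock: 26.4
eef_pos: [0.5315, -0.0554, 0.0939]
eef_rot: [0.0, 0.664, 0.748, -0.001]
ft_force: [-2.7, -7.3, 2.4]
width: 0.0004
grip_force: 3.0
push 6.96
clock: 27.4
eef_pos: [0.531, -0.0514, 0.0939]
eef_rot: [0.0, 0.664, 0.748, -0.001]
ft_force: [-2.3, -6.2, 2.7]
width: 0.0005
grip_force: 3.0
push 5.92
clock: 28.4
eef_pos: [0.5305, -0.0475, 0.0938]
eef_rot: [0.0, 0.664, 0.748, -0.001]
ft_force: [-2.6, -6.1, 2.9]
width: 0.0001
grip_force: 3.0
push 5.74
```

```bash
python3 -m crank '{"travel":[[0.01,0,0],[0.01,0,0],[0.01,0,0],[0.01,0,0],[0.01,0,0],[0.01,0,0],[0.01,0,0],[0.01,0,0],[0.01,0,0],[0.01,0,0]],"angular":[[0,0,0],[0,0,0],[0,0,0],[0,0,0],[0,0,0],[0,0,0],[0,0,0],[0,0,0],[0,0,0],[0,0,0]],"claw":[0,0,0,0,0,0,0,0,0,0]}' && python3 ok.py 7.5 &&
python3 -m crank '{"travel":[[0.01,0,0],[0.01,0,0],[0.01,0,0],[0.01,0,0],[0.01,0,0],[0.01,0,0],[0.01,0,0],[0.01,0,0],[0.01,0,0],[0.01,0,0]],"angular":[[0,0,0],[0,0,0],[0,0,0],[0,0,0],[0,0,0],[0,0,0],[0,0,0],[0,0,0],[0,0,0],[0,0,0]],"claw":[0,0,0,0,0,0,0,0,0,0]}' && python3 ok.py 7.5 &&
python3 -m crank '{"travel":[[0.01,0,0],[0.01,0,0],[0.01,0,0],[0.01,0,0],[0.01,0,0],[0.01,0,0],[0.01,0,0],[0.01,0,0],[0.01,0,0],[0.01,0,0]],"angular":[[0,0,0],[0,0,0],[0,0,0],[0,0,0],[0,0,0],[0,0,0],[0,0,0],[0,0,0],[0,0,0],[0,0,0]],"claw":[0,0,0,0,0,0,0,0,0,0]}' && python3 ok.py 7.5
```

```text
clock: 29.4
eef_pos: [0.53, -0.0435, 0.0939]
eef_rot: [0.0, 0.664, 0.748, -0.001]
ft_force: [-2.7, -6.4, 2.8]
width: 0.0002
grip_force: 3.0
push 6.05
clock: 30.4
eef_pos: [0.5296, -0.0396, 0.0939]
eef_rot: [0.0, 0.664, 0.748, -0.001]
ft_force: [-3.1, -7.7, 2.9]
width: 0.0006
grip_force: 3.4
push 7.28
clock: 31.4
eef_pos: [0.5291, -0.0361, 0.0939]
eef_rot: [0.0, 0.664, 0.748, -0.001]
ft_force: [-2.9, -9.2, 3.6]
width: 0.0007
grip_force: 4.4
push 8.75
```

The seal is now resisting, at about 3 N over friction. I'll use smaller steps.

```bash
python3 -m crank '{"travel":[[0.005,0,0],[0.005,0,0],[0.005,0,0],[0.005,0,0],[0.005,0,0],[0.005,0,0],[0.005,0,0],[0.005,0,0],[0,0,0],[0,0,0]],"angular":[[0,0,0],[0,0,0],[0,0,0],[0,0,0],[0,0,0],[0,0,0],[0,0,0],[0,0,0],[0,0,0],[0,0,0]],"claw":[0,0,0,0,0,0,0,0,0,0]}' && python3 ok.py 10 &&
python3 -m crank '{"travel":[[0.005,0,0],[0.005,0,0],[0.005,0,0],[0.005,0,0],[0.005,0,0],[0,0,0],[0,0,0],[0,0,0],[0,0,0],[0,0,0]],"angular":[[0,0,0],[0,0,0],[0,0,0],[0,0,0],[0,0,0],[0,0,0],[0,0,0],[0,0,0],[0,0,0],[0,0,0]],"claw":[0,0,0,0,0,0,0,0,0,0]}' && python3 ok.py 10.5
```

```text
clock: 32.4
eef_pos: [0.5289, -0.0346, 0.0939]
eef_rot: [0.0, 0.664, 0.748, -0.001]
ft_force: [-3.2, -9.5, 3.9]
width: 0.0001
grip_force: 4.7
push 9.02
clock: 33.4
eef_pos: [0.5288, -0.0337, 0.0939]
eef_rot: [0.0, 0.664, 0.748, -0.001]
ft_force: [-1.5, -10.2, 4.8]
width: 0.0007
grip_force: 5.0
push 9.96
```

```bash
python3 -m crank '{"travel":[[0.005,0,0],[0.005,0,0],[0.005,0,0],[0.005,0,0],[0.005,0,0],[0,0,0],[0,0,0],[0,0,0],[0,0,0],[0,0,0]],"angular":[[0,0,0],[0,0,0],[0,0,0],[0,0,0],[0,0,0],[0,0,0],[0,0,0],[0,0,0],[0,0,0],[0,0,0]],"claw":[0,0,0,0,0,0,0,0,0,0]}' && python3 ok.py 11.5 &&
python3 -m crank '{"travel":[[0.005,0,0],[0.005,0,0],[0.005,0,0],[0.005,0,0],[0,0,0],[0,0,0],[0,0,0],[0,0,0],[0,0,0],[0,0,0]],"angular":[[0,0,0],[0,0,0],[0,0,0],[0,0,0],[0,0,0],[0,0,0],[0,0,0],[0,0,0],[0,0,0],[0,0,0]],"claw":[0,0,0,0,0,0,0,0,0,0]}' && python3 ok.py 11.5
```

```text
clock: 34.4
eef_pos: [0.5287, -0.0329, 0.0939]
eef_rot: [0.0, 0.664, 0.747, -0.001]
ft_force: [-2.2, -10.6, 3.9]
width: 0.0006
grip_force: 5.3
push 10.23
clock: 35.4
eef_pos: [0.5287, -0.0327, 0.0939]
eef_rot: [0.001, 0.664, 0.747, -0.001]
ft_force: [-2.8, -14.7, 2.6]
width: 0.0002
grip_force: 7.0
push 14.28
```

The position stopped while the force jumped to 14 N, so that's the stop. I'll add a touch and hold.

```bash
python3 -m crank '{"travel":[[0.005,0,0],[0.005,0,0],[0,0,0],[0,0,0],[0,0,0],[0,0,0],[0,0,0],[0,0,0],[0,0,0],[0,0,0]],"angular":[[0,0,0],[0,0,0],[0,0,0],[0,0,0],[0,0,0],[0,0,0],[0,0,0],[0,0,0],[0,0,0],[0,0,0]],"claw":[0,0,0,0,0,0,0,0,0,0]}' && python3 ok.py 21 &&
python3 -m crank '{"travel":[[0,0,0],[0,0,0],[0,0,0],[0,0,0],[0,0,0],[0,0,0],[0,0,0],[0,0,0],[0,0,0],[0,0,0]],"angular":[[0,0,0],[0,0,0],[0,0,0],[0,0,0],[0,0,0],[0,0,0],[0,0,0],[0,0,0],[0,0,0],[0,0,0]],"claw":[0,0,0,0,0,0,0,0,0,0]}' && python3 ok.py 21
```

```text
clock: 36.4
eef_pos: [0.5286, -0.0327, 0.0939]
eef_rot: [0.001, 0.665, 0.747, -0.001]
ft_force: [-1.3, -16.7, 2.5]
width: 0.0003
grip_force: 8.0
push 16.47
clock: 37.4
eef_pos: [0.5286, -0.0327, 0.0939]
eef_rot: [0.001, 0.665, 0.747, -0.001]
ft_force: [-1.4, -16.7, 2.8]
width: 0.0003
grip_force: 8.0
push 16.4
```

Held at 16.5 N for about 2 s without moving. Now I back off, lift and take a final look.

```bash
python3 -m crank '{"travel":[[-0.03,0,0],[-0.05,0,0],[-0.1,0,0],[-0.2,0,0],[-0.3,0,0],[-0.2,0,-0.2],[0,0,-0.5],[0,0,-0.8],[0,0,-0.8],[0,0,-0.5]],"angular":[[0,0,0],[0,0,0],[0,0,0],[0,0,0],[0,0,0],[0,0,0],[0,0,0],[0,0,0],[0,0,0],[0,0,0]],"claw":[0,0,0,0,0,0,0,0,0,0]}'
python3 -m crank '{"travel":[[-0.7,0,0],[-0.8,0,0],[-0.8,0,0],[-0.8,0,0],[-0.5,0,0],[0,0,0],[0,0,0],[0,0,0],[0,0,0],[0,0,0]],"angular":[[0,0,0],[0,0,0],[0,0,0],[0,0,0],[0,0,0],[0,0,0],[0,0,0],[0,0,0],[0,0,0],[0,0,0]],"claw":[0,0,0,0,0,0,0,0,0,0]}'
python3 - <<'E'
from h import *
b=arm.snapshot("scene")[:,:,::-1];t=arm.snapshot("top")[:,:,::-1]
cv2.imwrite("pics/m5.png",np.hstack([cv2.resize(b[130:250,140:340],(400,240),interpolation=2),cv2.resize(t[150:300,250:500],(400,240),interpolation=2)]))
E
```

```text
clock: 38.4
eef_pos: [0.5339, -0.0651, 0.2088]
eef_rot: [0.001, 0.664, 0.748, 0.001]
ft_force: [0.2, 0.4, -0.9]
width: 0.0006
grip_force: 0.0
clock: 39.4
eef_pos: [0.5505, -0.2068, 0.2061]
eef_rot: [0.0, 0.663, 0.748, 0.0]
ft_force: [0.2, 0.6, -0.7]
width: 0.0006
grip_force: 0.0
```

View pics/m5.png

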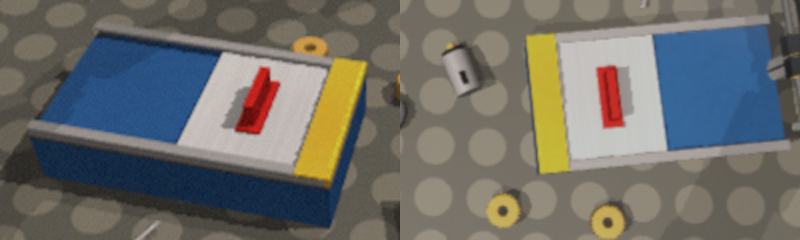

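The hatch is shut under the yellow frame, the two look-alike gears and the motor are where they were, and the arm is clear.

```bash
python3 -c "
from cell import arm
print(arm.finish_job())"
```

```text
the job is handed in; nothing more can be done
None
```

The job is handed in: the gear sits flat on its seat over the post, and the hatch was pushed home against the stop and held at about 16 N for around 2 s before release, with the arm left clear at about 39 s.

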